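# Swing the gauge clear and hold a spread retaining ring at its shaft groove

### The job

A bearing on the bench fixture is ready for its retaining ring, but the dial gauge on the swing arm stands right over the shaft. Pull up the sprung plunger on the arm, swing the arm a quarter turn counter-clockwise (seen from above) off the shaft, and let the plunger drop home in the second hole so that the arm is locked there. Then take the ring pliers by both handles, squeeze them to their stop to spread the ring on their tips, lower the ring level over the shaft down to the groove right above the bearing's face, and finish holding it there, still squeezed and spread around the shaft and not let go (it is let in only after a check); leave the jar, the weighing boat and the long-nose pliers where they are.

Things in the scene. Friction and masses are not known exactly. Their poses are not given: they have to be found in the camera images.
- fixture: fixed bench fixture on an aluminium base plate 125 x 235 x 14 mm; origin under the plate's centre, z up. A steel shaft with a bearing stands near the plate's -y end (60 mm from the centre), a post with an index plate and a swing arm near its +y end (65 mm from the centre).
- groove (a point): on the upright shaft's axis, level with the bearing's upper face (46 mm above the bench), which is the lower side of the groove; z up. The groove is 7 mm high, 35 mm in diameter; the shaft's head above it is 40 mm in diameter and ends 24 mm above this point, its last 4 mm tapered to 33 mm. Bearing 64 mm, flange under it 74 mm in diameter.
- swing_axis (a point): on the upright axis of the swing arm (the post), 94 mm above the bench at the top of the index plate: a fixed disc 114 mm in diameter with two holes for the plunger 45 mm from this axis, one towards the shaft, one a quarter turn on, towards +x of the fixture. Axes as fixture. The post's top is 129 mm above the bench.
- swing_arm (a joint): angle of the swing arm: 0 over the shaft (along the fixture's -y), grows counter-clockwise from above; 1.571, along the fixture's +x, brings the plunger over the second hole; range -0.03 to 1.60. Arm's top 114 mm above the bench; at its end, 125 mm from the axis, an upright dial gauge, top at 165 mm, foot 4 mm over the shaft. Turns with about 1 N at the knob once the plunger is up.
- plunger_knob (a point): middle of the plunger's black round knob (23 mm in diameter, about 25 mm high) on the arm, 45 mm from the swing axis; 144 mm above the bench when the plunger is home (the knob spans 131 to 157 mm there). Moves with arm and plunger. A sleeve 19 mm in diameter stands 12 mm high on the arm below the knob.
- plunger (a joint): height of the plunger above home, in m: 0 is home in a hole (arm locked), the pin clears the index plate at 0.008, the mechanical stop is at 0.013. The spring presses it down with 6 N at home and 8.6 N at the stop. Its rounded end finds the hole when the arm is within about 0.05 rad of it.
- pliers: retaining-ring pliers (external type, tips bent down), about 0.23 kg, lying flat with the ring already on their tips. Origin under the rivet at the handles' underside; x ahead to the ring, z up. Two black handles, 13 mm thick, 22 mm high, from x = -36 to -108 mm. Squeezing them drives the tips apart and spreads the ring, which stays on the tips. Centre of mass about 40 mm behind the rivet.
- pliers_grip (a point): place to squeeze: midway between the handles, 62 mm behind the rivet, 11 mm above their underside; axes as pliers, the handles close along y. Over both handles: 60 mm here at rest (78 mm at their rear ends), 36 mm all along with parallel outer faces at the stop. Each handle pushes back with 5 N here at rest, 13 N at the stop.
- pliers_left (a joint): how far each handle is squeezed, rad: 0 at rest (the ring's inside diameter is 37 mm: it does not pass the shaft's head), 0.199 at the stop (43.5 mm: it passes with 1.8 mm to spare all round; a hard squeeze presses the stop to about 0.21).
- ring_center (a point): centre of the fully spread ring at its underside, 68 mm ahead of the rivet, 130 mm ahead of pliers_grip and 2.5 mm above the handles' underside; axes as pliers. The ring is 3.5 mm thick, its band 4 mm wide, open towards the pliers; at rest its centre lies 4 mm farther ahead. The pliers reach nothing lower than their handles.
- jar: sample jar with a blue cap, 44 mm in diameter, 69 mm high; origin under its centre. To be left alone.
- boat: white weighing boat, an open dish 25 x 91 x 10 mm; origin under its middle. To be left alone.
- nose_pliers: long-nose pliers with yellow and black grips, 189 mm long, lying on the bench; origin under their middle. Not the tool for this job; to be left alone.
Not all that is in view belongs to the job. What is shaped like the pliers but turquoise is not meant.

How it is judged:
On the way, in this order (a step that is already met when the one before it is completed fails the run):
1. the plunger is pulled up out of its hole (value of joint plunger above 0.0085 m), for 0.1 s.
2. the arm is swung clear and the plunger is home in the second hole (value of joint swing_arm above 1.5 rad and value of joint plunger below 0.002 m), for 0.2 s.
3. the ring, spread by the pliers, has passed over the shaft's end (value of joint pliers_left above 0.13 rad and horizontal distance between ring_center and groove below 0.005 m and z of ring_center in the frame of groove below 0.018 m), for 0.1 s.
At the end, for the whole second after the job is handed in: Arm at the second hole (over 1.5 rad), plunger home (2 mm); pliers held squeezed by the fingers (over 5 N, 0.15 rad or more), level (0.1 rad) and still; ring centre within 5 mm of the shaft axis, its underside 2.5 mm below to 3.5 mm above the bearing face (all of step 2 and value of joint pliers_left above 0.15 rad and horizontal distance between ring_center and groove below 0.005 m and z of ring_center in the frame of groove between -0.0025 and 0.0035 m and angle between pliers's own z axis and vertical below 0.1 rad and contact force between the fingers and pliers above 5 N and linear speed of pliers below 0.02 m/s); the arm keeps its last pose, push and grip.
It fails at once if the jar is moved by more than 30 mm (distance of jar from where it was at the start of the episode above 0.03 m).
It fails at once if the weighing boat is moved by more than 30 mm (distance of boat from where it was at the start of the episode above 0.03 m).
It fails at once if the long-nose pliers is moved by more than 30 mm (distance of nose_pliers from where it was at the start of the episode above 0.03 m).
It also fails if it takes over 58 s, if anything falls off the work surface, if the arm or the gripper's body presses on something with over 40 N, if the wrist force passes 120 N, or if a joint passes its speed limit or range.

### The arm

A 6-joint arm with a two-finger parallel gripper is mounted at the origin on a cart in front of the work surface, level with it; the furniture and walls round the work are solid. World frame = base frame: x ahead of the robot, y to its left, z up, the work surface at z = 0. Lengths are in m, angles in rad, forces in N, time in s.
With the tool pointing down it reaches from about 0.3 to 0.875 m from the base axis. Payload 6.4 kg.
Tool frame: the origin (TCP) lies between the finger pads; the fingertips stand 25 mm ahead of it and the grasp point (between the pads) lies 6 mm ahead of it; z points along the fingers, y is the line along which they close (so a half turn about z gives the same grasp; the last joint's range is limited). The gripper opens to 85 mm and grips with 20 to 120 N. Pads are 22 mm wide; open, the fingers measure 114 mm over their backs; the gripper's body (76 mm by 85 mm) begins 54 mm behind the grasp point. The pads swing forward as they close: fully open they stand 13 mm farther back than shut.
Start: joints at [-1.366, 0.181, 1.607, -0, 1.354, -0.206], TCP at [0.23, -0.527, 0.256] pointing down, gripper open.
Joint ranges: [-2.99, 2.99], [-0.89, 2.07], [0.3, 2.58], [-1.14, 4.28], [0, 2.63], [-3.12, 3.12]. Speed limits (rad/s): [2.57, 2.57, 3.01, 3.14, 3.14, 3.14].

### API

Orientations are given as a unit quaternion [w, x, y, z].
In Python, from bench import ctrl gives the robot as it stands.
- The arm moves only by the tool servo_tool, never from a script. Its argument "series" is text: rows parted by semicolons, each of 7 numbers parted by spaces: the gripper command: -1 is fully open, 1 is shut, values between are in proportion, then the shift along the tool's x, y, z in m, then the turn, a rotation vector about the tool's x, y, z in degrees. A call has 1 to 12 rows; each row is the pose to reach, as a shift and turn from the pose commanded when the call began, along the tool's axes at that moment; what a row does not reach only later rows make up. A row lasts 1/12 s, in which the tool goes at most 41.7 mm and 7.16 degrees, less where a joint would pass 70% of its speed; a pose out of reach is approached as far as the arm can. A call with a gripper value outside its range is refused whole. The fingers move at their own pace and stop on an object; the grip force is fixed at half the most. Time passes only in rows, so rows that repeat a pose let the fingers close. It gives the time, the measured TCP pose, the force, the opening and the grip force at its end, in the units of the state.
- ctrl.get_obs(): the state, without advancing time (a new reading comes with each control period).
- ctrl.camera(name): name is "scene" or "top" or "wrist"; returns a dict with "img" (400x640x3 uint8, red, green, blue), "z_map" (400x640 float32, m along the optical axis (not along the pixel's ray), 0 where there is no reading), "fovy" (degrees; the focal length in pixels is half the picture's height over the tangent of half this angle, whatever the lens; pixels are square), "cx", "cy" (the principal point, pixels), "extrinsics" (4x4, takes a point from camera to world coordinates); the wrist camera has in their place "T_tool_cam" (4x4, takes a point from camera to tool coordinates, whose origin is the TCP and whose axes are the flange's). Camera axes: x right, y down, z forward; pixel columns grow to the right and rows downward; lengths in m; the calibration is good to about 2 mm. A picture is of the moment at which its call begins: read the wrist's pose just before it.
- ctrl.hand_in(): hands the job in; it is judged then, once.
The state is a dict: "time_s": time; "q": joint angles; "dq": joint speeds; "joint_efforts": joint torques, N m; "eef_pos": TCP position; "eef_rot": TCP orientation; "wrist_force": force on the tool from outside, world axes, zero at the start; "torque": the same for the moment, N m; "opening": opening from 0.0 (shut) to 1.0 (fully open); "grasp_force": force on a finger pad.
Only numpy, scipy, OpenCV 4.12 (cv2) and the standard library are available. Lean on these libraries where they do the work, as an engineer would, in place of code of your own. Each camera call takes 0.05 s, during which the arm holds its last target. There are 200 camera calls.

## Working session

There is one attempt and no reset: what is moved stays moved. The work goes in short steps, Python scripts to look and compute and a tool call to move; the robot and the scene stay as the last step left them, time stands still between calls to the robot, and variables do not carry over. Pictures are saved under pics/ and viewed, at most 10 in all, crops included, and the job is handed in when it is done.

Besides the shell and the picture viewer there is one more tool, called after ">>>" as name(argument=value, ...), one argument or row to a line, values as JSON. servo_tool: Moves the arm, as the interface text tells. Its arguments: {"type":"object","properties":{"series":{"type":"string"}},"required":["series"]}

```bash
mkdir -p pics; cat > h.py <<'E'
import numpy as np, cv2
from bench import ctrl
from scipy.spatial.transform import Rotation as R
def rot(q): return R.from_quat([q[1],q[2],q[3],q[0]])
def snap(name,fn):
    o=ctrl.get_obs(); c=ctrl.camera(name)
    if name=='wrist':
        T=np.eye(4);T[:3,:3]=rot(o['eef_rot']).as_matrix();T[:3,3]=o['eef_pos'];E=T@np.array(c['T_tool_cam'])
    else: E=np.array(c['extrinsics'])
    cv2.imwrite(f'pics/{fn}.png',c['img'][:,:,::-1])
    f=200/np.tan(np.radians(c['fovy'])/2)
    np.savez(f'{fn}.npz',img=c['img'],z=c['z_map'],E=E,f=f,cx=c['cx'],cy=c['cy'])
def cloud(fn):
    d=np.load(fn+'.npz');z=d['z'];v,u=np.mgrid[:400,:640]
    P=np.stack([(u-d['cx'])/d['f']*z,(v-d['cy'])/d['f']*z,z],-1)
    W=P@d['E'][:3,:3].T+d['E'][:3,3];W[z==0]=np.nan
    return W,d['img']
E
python3 - <<'E'
from h import *
snap('scene','scene0');snap('top','top0')
o=ctrl.get_obs();print(o)
cv2.imwrite('pics/both0.png',np.vstack([cv2.imread('pics/scene0.png')[50:350],cv2.imread('pics/top0.png')[50:350]]))
E
```

```text
{'time_s': 0.1, 'q': array([-1.36630089e+00,  1.81440481e-01,  1.60792362e+00,  7.43139080e-06,
        1.35381918e+00, -2.06305964e-01]), 'dq': array([-0.00082433,  0.00165135, -0.00215572, -0.00043308,  0.00131384,
       -0.00124747]), 'joint_efforts': array([ 2.07049311e-04, -4.45880413e+01, -3.52239954e+01, -4.52196036e-04,
        4.08064574e-03, -2.48776360e-05]), 'eef_pos': array([ 0.22954059, -0.52668535,  0.25548145]), 'eef_rot': array([-7.95307762e-04,  9.78979190e-01,  2.03958604e-01,  4.34789902e-06]), 'wrist_force': array([0.01188917, 0.81546913, 0.61175104]), 'torque': array([ 0.0249641 , -0.02935317, -0.00862201]), 'grasp_force': 0.0, 'opening': 0.9997553173650509}
```

View pics/top0.png

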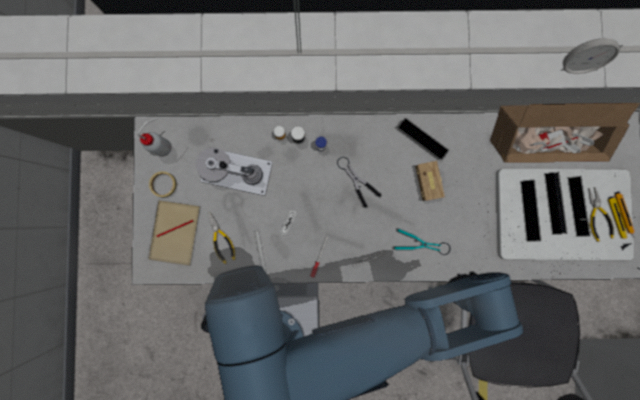

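View pics/scene0.png

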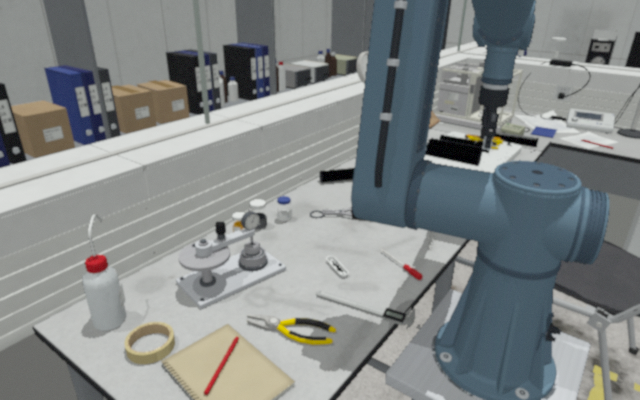

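Top view: the fixture has its post at about (212,165) and its shaft at about (253,175). Black-handled ring pliers are at (357,182), with the ring at (343,162). Turquoise pliers at (420,242) are the decoy, and the jar is at (320,143). I'll confirm with an enlarged crop.

```bash
python3 - <<'E'
from h import *
W,img=cloud('top0')
c=img[125:275,190:390,::-1]
cv2.imwrite('pics/crop0.png',cv2.resize(c,(800,600),interpolation=cv2.INTER_CUBIC))
for n,(u,v) in dict(post=(212,165),shaft=(253,175),ring=(343,162),h1=(363,200),h2=(375,190),jar=(320,143),nose=(220,240),c1=(198,178),c2=(271,162),c3=(266,194)).items(): print(n,W[v,u].round(3))
d=np.load('top0.npz');print(d['E'].round(3),d['f'])
E
```

```text
post [0.599 0.179 0.123]
shaft [0.571 0.052 0.071]
ring [ 0.624 -0.26  -0.005]
h1 [ 0.485 -0.326  0.022]
h2 [ 0.519 -0.368  0.022]
jar [ 0.679 -0.176  0.07 ]
nose [ 0.35   0.179 -0.   ]
c1 [0.57  0.257 0.005]
c2 [ 0.622 -0.004  0.022]
c3 [0.511 0.016 0.002]
[[-1.100e-02 -9.980e-01  6.700e-02  4.130e-01]
 [-1.000e+00  1.100e-02 -2.000e-03 -1.380e-01]
 [ 1.000e-03 -6.700e-02 -9.980e-01  1.416e+00]
 [ 0.000e+00  0.000e+00  0.000e+00  1.000e+00]] 398.6516742807642
```

View pics/crop0.png

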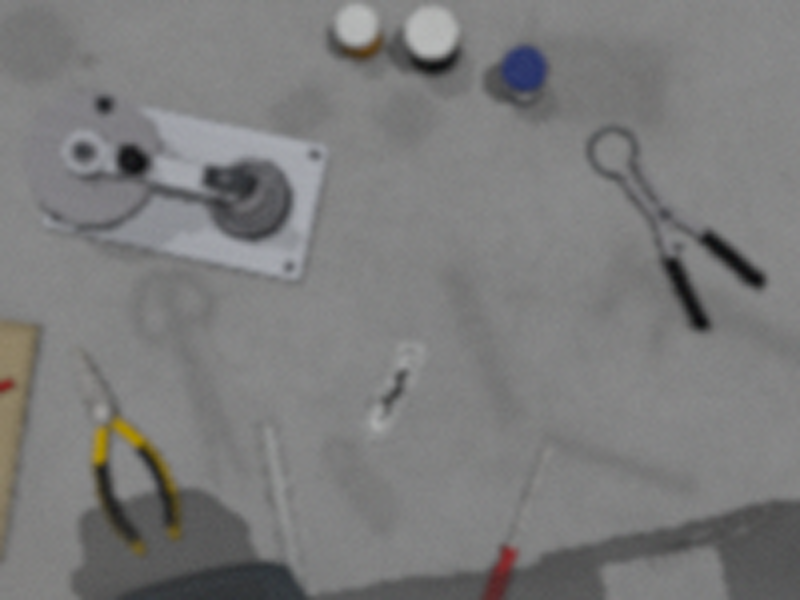

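The crop confirms these points (crop px):
- **Post:** (84,152).
- **Knob:** (132,160).
- **Second hole:** (104,104), so the fixture's +x points roughly up in the picture.
- **Bearing and shaft:** about (250,200).
- **Pliers wanted:** black handles at (688,293) and (734,260), ring at (612,152). They match by colour; the turquoise pair does not.

The jar has the blue cap at (523,70). The weighing boat is at (397,388) and the long-nose pliers at (130,460).

```bash
cat >> h.py <<'E'
def px(fn,u,v,h):
    d=np.load(fn+'.npz');r=d['E'][:3,:3]@np.array([(u-d['cx'])/d['f'],(v-d['cy'])/d['f'],1]);o=d['E'][:3,3]
    return o+r*(h-o[2])/r[2]
def tool(p,yaw):
    "shift in tool axes and turn about tool z from present pose to TCP p, tool-x yaw (deg)"
    o=ctrl.get_obs();r=rot(o['eef_rot']);x=r.as_matrix()[:,0];y0=np.degrees(np.arctan2(x[1],x[0]))
    print('tcp',o['eef_pos'].round(4),'yaw',round(y0,2),'shift mm',(r.inv().apply(np.array(p)-o['eef_pos'])*1000).round(1),'turn',round(-((yaw-y0+180)%360-180),2),'t',o['time_s'])
E
python3 - <<'E'
from h import *
g=lambda u,v,h:px('top0',190+u/4-.375,125+v/4-.375,h)
P=dict(post=g(84,152,.129),knob=g(132,160,.157),hole2=g(104,104,.094),bear=g(250,200,.046),ring=g(612,152,.005),h1r=g(702,327,.022),h2r=g(761,283,.022),h1f=g(670,260,.022),h2f=g(706,236,.022),rivet=g(665,216,.02),jar=g(523,68,.069))
for k,p in P.items(): print(k,p.round(4))
a=P['bear']-P['post'];print(np.linalg.norm(a[:2]),np.degrees(np.arctan2(a[1],a[0])))
a=P['hole2']-P['post'];print(np.linalg.norm(a[:2]),np.degrees(np.arctan2(a[1],a[0])))
a=P['knob']-P['post'];print(np.linalg.norm(a[:2]),np.degrees(np.arctan2(a[1],a[0])))
m=(P['h1r']+P['h2r'])/2;a=P['ring']-m;print(m,np.linalg.norm(a[:2]),np.degrees(np.arctan2(a[1],a[0])))
k=P['knob'];tool([k[0]-.03,k[1]-.03,.30],80)
c=ctrl.camera('wrist');print(np.array(c['T_tool_cam']).round(3),c['fovy'])
E
```

```text
post [0.6063 0.1821 0.129 ]
knob [0.5953 0.1369 0.157 ]
hole2 [0.6519 0.1742 0.094 ]
bear [0.5754 0.0591 0.046 ]
ring [ 0.6199 -0.2579  0.005 ]
h1r [ 0.4623 -0.3327  0.022 ]
h2r [ 0.5003 -0.3852  0.022 ]
h1f [ 0.5214 -0.3058  0.022 ]
h2f [ 0.5422 -0.3378  0.022 ]
rivet [ 0.5604 -0.3024  0.02  ]
jar [ 0.6836 -0.1776  0.069 ]
0.1268102005728968 -104.07997620747447
0.04623813722172675 -9.714574432216954
0.04648274325788796 -103.72545909623642
[ 0.48131925 -0.35893721  0.022     ] 0.1714858395793856 36.09040520439748
tcp [ 0.2295 -0.5267  0.2555] yaw 23.54 shift mm [ 560.8 -446.9  -43.6] turn -56.46 t 0.1
[[-0.001 -0.964 -0.265  0.067]
 [ 1.    -0.001 -0.001 -0.001]
 [ 0.    -0.265  0.964 -0.116]
 [ 0.     0.     0.     1.   ]] 66.38378567099505
```

```bash
python3 - <<'E'
from h import *
tool([.59,.11,.33],77)
E
```

```text
tcp [ 0.2296 -0.5268  0.2556] yaw 23.54 shift mm [ 584.8 -439.9  -73.6] turn -53.46 t 0.15
```

>>> servo_tool(
  series="-1 0.033 -0.025 -0.01 0 0 -3; -1 0.06 -0.046 -0.03 0 0 -7; -1 0.09 -0.07 -0.06 0 0 -12; -1 0.12 -0.09 -0.074 0 0 -17; -1 0.15 -0.113 -0.074 0 0 -22; -1 0.18 -0.135 -0.074 0 0 -26; -1 0.21 -0.158 -0.074 0 0 -30; -1 0.24 -0.18 -0.074 0 0 -35; -1 0.27 -0.203 -0.074 0 0 -40; -1 0.3 -0.226 -0.074 0 0 -44; -1 0.33 -0.248 -0.074 0 0 -49; -1 0.36 -0.27 -0.074 0 0 -53.5",
)

```text
time_s: 1.15
eef_pos: [0.4523, -0.134, 0.3303]
eef_rot: [0.0, 0.781, 0.624, 0.0]
wrist_force: [0.2, 0.1, 0.0]
opening: 0.996
grasp_force: 0.0
```

```bash
python3 - <<'E'
from h import *
tool([.59,.11,.33],77)
E
```

```text
tcp [ 0.4523 -0.134   0.3303] yaw 77.28 shift mm [268.3  80.6   0.3] turn 0.28 t 1.15
```

>>> servo_tool(
  series="-1 0.035 0.01 0 0 0 0; -1 0.07 0.02 0 0 0 0; -1 0.108 0.032 0 0 0 0; -1 0.147 0.043 0 0 0 0; -1 0.185 0.055 0 0 0 0; -1 0.22 0.066 0 0 0 0; -1 0.25 0.075 0 0 0 0; -1 0.268 0.08 0 0 0 0; -1 0.268 0.08 0 0 0 0; -1 0.268 0.08 0 0 0 0",
)

```text
time_s: 1.98
eef_pos: [0.5898, 0.1082, 0.3295]
eef_rot: [-0.0, 0.782, 0.624, -0.001]
wrist_force: [-1.1, 0.4, -0.3]
opening: 0.997
grasp_force: 0.0
```

```bash
python3 - <<'E'
from h import *
snap('wrist','w1');tool([.59,.11,.33],77)
cv2.imwrite('pics/w1b.png',cv2.resize(cv2.imread('pics/w1.png'),(800,500)))
E
```

```text
tcp [0.5896 0.1073 0.3297] yaw 77.08 shift mm [ 2.7 -0.2 -0.3] turn 0.08 t 2.0333
```

View pics/w1b.png

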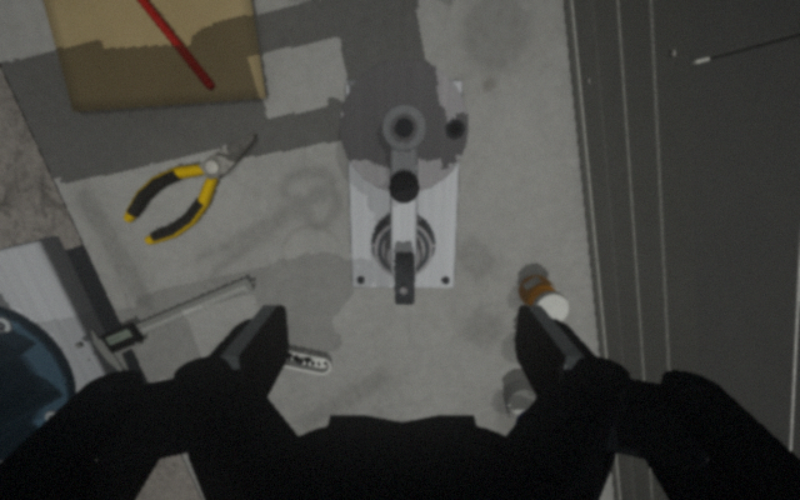

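The wrist view (800 px scale) shows the post at (404,127), knob top at (404,187), hole 2 at (456,128) and bearing centre at about (403.5,244).

```bash
python3 - <<'E'
from h import *
g=lambda u,v,h:px('w1',u/1.25-.1,v/1.25-.1,h)
P=dict(post=g(404,127,.129),knob=g(404,187,.157),hole2=g(456,128,.094),bear=g(403.5,244,.046))
for k in P:
    a=P[k]-P['post'];print(k,P[k].round(4),np.linalg.norm(a[:2]).round(4),np.degrees(np.arctan2(a[1],a[0])).round(1))
W,img=cloud('w1')
s=W.reshape(-1,3);xy=P['knob'][:2]
m=(abs(s[:,2]-.157)<.006)&(np.linalg.norm(s[:,:2]-xy,axis=1)<.02);print('knob cloud',s[m].mean(0),np.percentile(s[m],[2,98],axis=0),m.sum())
m=(abs(s[:,2]-.129)<.006)&(np.linalg.norm(s[:,:2]-P['post'][:2],axis=1)<.025);print('post cloud',(np.percentile(s[m],2,axis=0)+np.percentile(s[m],98,axis=0))/2,m.sum())
k=P['knob'];tool([k[0],k[1],.19],76.5)
E
```

```text
post [0.608  0.1854 0.129 ] 0.0 0.0
knob [0.5982 0.1425 0.157 ] 0.044 -102.9
hole2 [0.6528 0.1756 0.094 ] 0.0459 -12.4
bear [0.5816 0.0704 0.046 ] 0.1181 -102.9
knob cloud [0.59821357 0.14188632 0.15526097] [[0.58795949 0.13149133 0.15238561]
 [0.60833761 0.15200208 0.15734631]] 462
post cloud [0.60831219 0.18545366 0.12625933] 264
tcp [0.5896 0.1073 0.3297] yaw 77.08 shift mm [ 36.4   0.7 139.6] turn 0.58 t 2.0333
```

>>> servo_tool(
  series="-0.3 0.02 0.0005 0.03 0 0 0; -0.3 0.036 0.0005 0.06 0 0 0; -0.3 0.036 0.0005 0.09 0 0 0; -0.3 0.036 0.0005 0.12 0 0 0; -0.3 0.036 0.0005 0.15 0 0 0; -0.3 0.036 0.0005 0.17 0 0 0; -0.3 0.036 0.0005 0.18 0 0 0; -0.3 0.036 0.0005 0.18 0 0 0; 1 0.036 0.0005 0.18 0 0 0; 1 0.036 0.0005 0.18 0 0 0; 1 0.036 0.0005 0.18 0 0 0; 1 0.036 0.0005 0.18 0 0 0",
)

```text
time_s: 3.03
eef_pos: [0.5996, 0.1421, 0.1528]
eef_rot: [0.001, 0.782, 0.623, 0.001]
wrist_force: [-2.9, -1.3, 5.7]
opening: 0.246
grasp_force: 58.8
```

>>> servo_tool(
  series="1 0 0 0 0 0 0; 1 0 0 0 0 0 0; 1 0 0 0 0 0 0; 1 0 0 0 0 0 0",
)

```text
time_s: 3.37
eef_pos: [0.5996, 0.1421, 0.1528]
eef_rot: [0.001, 0.782, 0.623, 0.001]
wrist_force: [-2.4, -2.0, 5.8]
opening: 0.251
grasp_force: 58.8
```

>>> servo_tool(
  series="1 0 0 -0.004 0 0 0; 1 0 0 -0.008 0 0 0; 1 0 0 -0.011 0 0 0; 1 0 0 -0.011 0 0 0; 1 0 0 -0.011 0 0 0",
)

```text
time_s: 3.78
eef_pos: [0.5988, 0.1423, 0.1612]
eef_rot: [0.0, 0.782, 0.623, 0.0]
wrist_force: [4.1, -1.2, -7.4]
opening: 0.25
grasp_force: 59.0
```

```bash
python3 - <<'E'
from h import *
o=ctrl.get_obs();print(o['eef_pos'],o['wrist_force'],o['grasp_force'])
E
```

```text
[0.59884286 0.14225932 0.16120286] [ 4.10316764 -1.1770553  -7.44862144] 59.03001129627228
```

>>> servo_tool(
  series="1 0 0 -0.0015 0 0 0; 1 0 0 -0.0025 0 0 0; 1 0 0 -0.0025 0 0 0; 1 0 0 -0.0025 0 0 0",
)

```text
time_s: 4.12
eef_pos: [0.5988, 0.1422, 0.1636]
eef_rot: [0.0, 0.782, 0.623, 0.0]
wrist_force: [5.7, 0.0, -8.5]
opening: 0.25
grasp_force: 59.0
```

```bash
python3 - <<'E'
from h import *
# arc in tool axes: post is 45 mm; TCP arc about post by phi CCW; tool turn -phi about z
o=ctrl.get_obs();r=rot(o['eef_rot']);pv=np.array([.608,.185]);d=o['eef_pos'][:2]-pv
print(np.linalg.norm(d),np.degrees(np.arctan2(d[1],d[0])))
d=.045*np.array([np.cos(np.radians(-102.9)),np.sin(np.radians(-102.9))])
for p in list(range(7,90,7))+[90,91]:
    s=np.append(R.from_euler('z',p,degrees=True).as_matrix()[:2,:2]@d-d,0)
    print(p,r.inv().apply(s).round(4))
E
```

```text
0.04374254924386521 -102.20311870047394
7 [0.0003 0.0055 0.    ]
14 [0.0013 0.0109 0.    ]
21 [0.003  0.0161 0.    ]
28 [0.0053 0.0211 0.    ]
35 [0.0082 0.0258 0.    ]
42 [0.0116 0.0301 0.    ]
49 [0.0155 0.0339 0.    ]
56 [0.0199 0.0373 0.    ]
63 [0.0246 0.0401 0.    ]
70 [0.0297 0.0422 0.    ]
77 [0.0349 0.0438 0.    ]
84 [0.0404 0.0447 0.    ]
90 [0.0451 0.0449 0.    ]
91 [0.0458 0.0449 0.    ]
```

>>> servo_tool(
  series="1 0.0003 0.0055 0 0 0 -7; 1 0.0013 0.0109 0 0 0 -14; 1 0.003 0.0161 0 0 0 -21; 1 0.0053 0.0211 0 0 0 -28; 1 0.0082 0.0258 0 0 0 -35; 1 0.0116 0.0301 0 0 0 -42; 1 0.0116 0.0301 0 0 0 -42",
)

```text
time_s: 4.7
eef_pos: [0.6301, 0.147, 0.1629]
eef_rot: [-0.001, 0.505, 0.863, -0.001]
wrist_force: [1.2, -2.2, -8.3]
opening: 0.246
grasp_force: 59.5
```

```bash
python3 - <<'E'
from h import *
o=ctrl.get_obs();r=rot(o['eef_rot']);pv=np.array([.608,.185]);d=o['eef_pos'][:2]-pv
print(np.linalg.norm(d),np.degrees(np.arctan2(d[1],d[0])),o['wrist_force'],r.as_matrix()[:,0])
d=.045*np.array([np.cos(np.radians(-60.9)),np.sin(np.radians(-60.9))])
for p in [7,14,21,28,35,42,48,49]:
    s=np.append(R.from_euler('z',p,degrees=True).as_matrix()[:2,:2]@d-d,0)
    print(p,r.inv().apply(s).round(4))
E
```

```text
0.043981482429796756 -59.868387533453586 [ 1.19594763 -2.18713871 -8.32577937] [-0.48955601  0.8719714   0.00088957]
7 [ 0.0003  0.0055 -0.    ]
14 [ 0.0013  0.0109 -0.    ]
21 [ 0.0029  0.0161 -0.    ]
28 [ 0.0052  0.0211 -0.    ]
35 [ 0.008   0.0258 -0.    ]
42 [ 0.0114  0.0302 -0.0001]
48 [ 0.0148  0.0335 -0.0001]
49 [ 0.0154  0.034  -0.0001]
```

>>> servo_tool(
  series="1 0.0003 0.0055 0 0 0 -7; 1 0.0013 0.0109 0 0 0 -14; 1 0.003 0.0161 0 0 0 -21; 1 0.0053 0.0211 0 0 0 -28; 1 0.0082 0.0258 0 0 0 -35; 1 0.0116 0.0301 0 0 0 -42; 1 0.0148 0.0335 0 0 0 -48; 1 0.0148 0.0335 0 0 0 -48; 1 0.0148 0.0335 0 0 0 -48",
)

```text
time_s: 5.45
eef_pos: [0.6509, 0.1754, 0.1625]
eef_rot: [-0.002, 0.115, 0.993, -0.001]
wrist_force: [-2.3, -5.0, -8.3]
opening: 0.249
grasp_force: 59.7
```

```bash
python3 - <<'E'
from h import *
o=ctrl.get_obs();r=rot(o['eef_rot']);pv=np.array([.608,.185]);d=o['eef_pos'][:2]-pv
print(np.linalg.norm(d),np.degrees(np.arctan2(d[1],d[0])),o['wrist_force'],r.as_matrix()[:,0],o['eef_pos'])
E
```

```text
0.043921125592683685 -12.6458887274157 [-2.2576379  -4.97606829 -8.27327388] [-0.97333849  0.22933977  0.00392974] [0.65085568 0.17538458 0.16250145]
```

>>> servo_tool(
  series="1 0 0 0.003 0 0 0; 1 0 0 0.006 0 0 0; 1 0 0 0.009 0 0 0; 1 0 0 0.011 0 0 0; 1 0 0 0.012 0 0 0; 1 0 0 0.012 0 0 0",
)

```text
time_s: 5.95
eef_pos: [0.651, 0.1754, 0.1529]
eef_rot: [-0.002, 0.115, 0.993, -0.001]
wrist_force: [-8.4, -5.1, 2.8]
opening: 0.249
grasp_force: 61.0
```

```bash
python3 - <<'E'
from h import *
o=ctrl.get_obs();print(o['eef_pos'],o['wrist_force'],o['grasp_force'])
E
```

```text
[0.65104118 0.17541386 0.15291115] [-8.35327067 -5.14984975  2.80007435] 60.98974943161011
```

>>> servo_tool(
  series="0 0 0 0 0 0 0; -0.4 0 0 0 0 0 0; -0.4 0 0 0 0 0 0; -0.4 0 0 0 0 0 0; -0.4 0 0 -0.02 0 0 0; -0.4 0 0 -0.05 0 0 0; -0.4 0 0 -0.09 0 0 0; -0.4 0 0 -0.13 0 0 0; -0.4 0.02 0 -0.15 0 0 4; -0.4 0.04 0 -0.16 0 0 8; -0.4 0.05 0 -0.16 0 0 12",
)

```text
time_s: 6.87
eef_pos: [0.604, 0.1883, 0.3168]
eef_rot: [0.003, 0.218, 0.976, 0.002]
wrist_force: [-0.1, 0.5, 0.2]
opening: 0.697
grasp_force: 0.0
```

```bash
python3 - <<'E'
from h import *
snap('wrist','w2');snap('top','top2');tool([.52,-.32,.25],36)
a=cv2.imread('pics/w2.png');b=cv2.imread('pics/top2.png')[125:225,190:290]
cv2.imwrite('pics/w2b.png',np.hstack([cv2.resize(a,(480,300)),cv2.resize(b,(300,300))]))
E
```

```text
tcp [0.6032 0.1882 0.3137] yaw 155.01 shift mm [-139.1 -495.9   63.1] turn 119.01 t 6.9667
```

View pics/w2b.png

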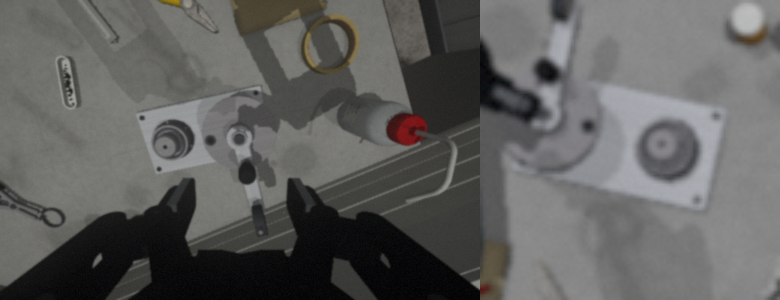

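The arm now stands towards the fixture's +x, with the shaft uncovered at about (170,142) in the left picture. I'll check the knob height and shaft axis from depth.

```bash
python3 - <<'E'
from h import *
for fn in ['w2','top2']:
    W,img=cloud(fn);s=W.reshape(-1,3)
    m=(abs(s[:,2]-.070)<.004)&(np.linalg.norm(s[:,:2]-[.58,.0635],axis=1)<.025)
    if m.sum()>4:
        c,r=cv2.minEnclosingCircle(s[m][:,:2].astype(np.float32)*1000);print(fn,'shaft',s[m].mean(0),c,r,m.sum())
    m=(abs(s[:,2]-.154)<.012)&(np.linalg.norm(s[:,:2]-[.652,.175],axis=1)<.014)
    if m.sum()>4: print('knob',s[m].mean(0),np.percentile(s[m],[5,50,95],axis=0),m.sum())
E
```

```text
w2 shaft [0.57957631 0.06513812 0.06853697] (579.822998046875, 64.42633056640625) 19.873254776000977 699
knob [0.64973275 0.17728352 0.1538638 ] [[0.64103622 0.16739648 0.1448783 ]
 [0.64952605 0.17740487 0.15523619]
 [0.65979662 0.18664414 0.1567107 ]] 489
top2 shaft [0.57871427 0.06086543 0.06936895] (579.510009765625, 61.012760162353516) 19.675090789794922 85
knob [0.65021582 0.17226784 0.15488726] [[0.64131813 0.16328033 0.14609805]
 [0.64950249 0.17146308 0.15539564]
 [0.65978854 0.18185551 0.16094275]] 50
```

>>> servo_tool(
  series="-1 -0.005 -0.02 0 0 0 6; -1 -0.012 -0.05 0 0 0 13; -1 -0.022 -0.087 0 0 0 20; -1 -0.031 -0.125 0 0 0 27; -1 -0.041 -0.163 0 0 0 34; -1 -0.05 -0.2 0 0 0 41; -1 -0.06 -0.24 0 0 0 48; -1 -0.07 -0.28 0 0 0 55; -1 -0.08 -0.32 0.01 0 0 62; -1 -0.09 -0.36 0.02 0 0 69; -1 -0.1 -0.4 0.03 0 0 76; -1 -0.11 -0.44 0.04 0 0 83",
)

```text
time_s: 7.97
eef_pos: [0.5179, -0.2575, 0.2717]
eef_rot: [-0.0, 0.81, 0.586, 0.0]
wrist_force: [0.9, -0.3, -0.2]
opening: 0.998
grasp_force: 0.0
```

```bash
python3 - <<'E'
from h import *
tool([.5,-.345,.25],36)
E
```

```text
tcp [ 0.5179 -0.2575  0.2717] yaw 71.77 shift mm [-88.7  10.3  21.7] turn 35.77 t 7.9667
```

>>> servo_tool(
  series="-1 -0.03 0.003 0.01 0 0 7; -1 -0.06 0.007 0.02 0 0 14; -1 -0.085 0.01 0.022 0 0 21; -1 -0.089 0.01 0.022 0 0 28; -1 -0.089 0.01 0.022 0 0 35; -1 -0.089 0.01 0.022 0 0 35.8; -1 -0.089 0.01 0.022 0 0 35.8; -1 -0.089 0.01 0.022 0 0 35.8",
)

```text
time_s: 8.63
eef_pos: [0.5006, -0.3428, 0.2501]
eef_rot: [-0.0, 0.95, 0.313, -0.0]
wrist_force: [0.3, 0.3, 0.2]
opening: 0.999
grasp_force: 0.0
```

```bash
python3 - <<'E'
from h import *
snap('wrist','w3');tool([.5,-.345,.25],36)
cv2.imwrite('pics/w3b.png',cv2.resize(cv2.imread('pics/w3.png'),(800,500)))
E
```

```text
tcp [ 0.5007 -0.3427  0.2503] yaw 36.46 shift mm [-2.   1.5  0.3] turn 0.46 t 8.6833
```

View pics/w3b.png

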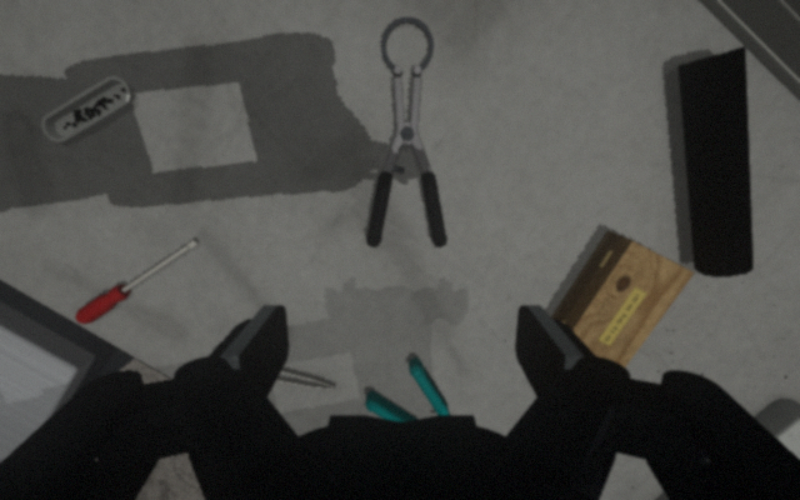

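The pliers' axis runs straight up the picture at u≈407: ring (407,45), rivet (407,133), handle ends (374,241) and (440,241). These are the black-handled pair lying free. The turquoise pair is at (405,395).

```bash
python3 - <<'E'
from h import *
g=lambda u,v,h:px('w3',u/1.25-.1,v/1.25-.1,h)
r=g(407,45,.005);rv=g(407,133,.018);b=(g(374,241,.022)+g(440,241,.022))/2;f=(g(384,176,.022)+g(428,176,.022))/2
print(r,rv,b,f)
for p,q in((r,b),(r,rv),(r,f)):
    d=(p-q)[:2];print(np.linalg.norm(d),np.degrees(np.arctan2(d[1],d[0])))
W,img=cloud('w3');s=W.reshape(-1,3)
m=(s[:,2]>.012)&(s[:,2]<.03)&(np.linalg.norm(s[:,:2]-rv[:2],axis=1)<.125)
u=np.array([np.cos(np.radians(36.3)),np.sin(np.radians(36.3))]);q=s[m][:,:2]-rv[:2];a=q@u;t=q@[-u[1],u[0]]
for x0 in range(-115,0,10):
    k=(a*1000>x0)&(a*1000<x0+10)
    if k.sum()>5: print(x0,(np.percentile(t[k],[2,98])*1000).round(1),np.median(s[m][k][:,2]).round(4),k.sum())
E
```

```text
[ 0.6207859  -0.25762171  0.005     ] [ 0.5624777  -0.30080553  0.018     ] [ 0.48503261 -0.35836631  0.022     ] [ 0.53242578 -0.3219942   0.022     ]
0.1690515641146305 36.57967421905694
0.07255817544779172 36.52413428601366
0.10932213309954729 36.074242615876216
-105 [-37.1  36.5] 0.0209 122
-95 [-36.4  36.2] 0.0204 204
-85 [-34.   33.9] 0.02 187
-75 [-32.2  31.4] 0.02 204
-65 [-29.6  30. ] 0.0201 207
-55 [-28.2  27.6] 0.02 206
-45 [-25.6  25.2] 0.0199 207
-35 [-21.4  21.8] 0.0146 188
-25 [-17.6  17.3] 0.0145 151
-15 [-14.1  13.8] 0.0145 183
-5 [-9.8 10.5] 0.0155 188
```

>>> servo_tool(
  series="-1 0.006 0.0015 0.03 0 0 0; -1 0.0125 0.003 0.065 0 0 0; -1 0.0125 0.003 0.1 0 0 0; -1 0.0125 0.003 0.14 0 0 0; -1 0.0125 0.003 0.17 0 0 0; -1 0.0125 0.003 0.195 0 0 0; -1 0.0125 0.003 0.21 0 0 0; -1 0.0125 0.003 0.22 0 0 0; -1 0.0125 0.003 0.22 0 0 0; -1 0.0125 0.003 0.22 0 0 0",
)

```text
time_s: 9.52
eef_pos: [0.5127, -0.3378, 0.0308]
eef_rot: [0.0, 0.95, 0.312, 0.0]
wrist_force: [0.2, 0.5, 0.1]
opening: 0.998
grasp_force: 0.0
```

>>> servo_tool(
  series="-0.5 0 0 0 0 0 0; 0 0 0 0 0 0 0; 0.2 0 0 0 0 0 0; 1 0 0 0 0 0 0; 1 0 0 0 0 0 0; 1 0 0 0 0 0 0; 1 0 0 0 0 0 0; 1 0 0 0 0 0 0; 1 0 0 0 0 0 0; 1 0 0 0 0 0 0",
)

```text
time_s: 10.35
eef_pos: [0.5151, -0.341, 0.0357]
eef_rot: [0.004, 0.95, 0.311, 0.002]
wrist_force: [-2.5, 0.2, 17.4]
opening: 0.371
grasp_force: 60.7
```

```bash
python3 - <<'E'
from h import *
snap('wrist','w4');o=ctrl.get_obs();print(o['eef_pos'],o['opening'],o['grasp_force'],o['wrist_force'])
cv2.imwrite('pics/w4b.png',cv2.resize(cv2.imread('pics/w4.png'),(800,500)))
E
```

```text
[ 0.51510182 -0.34100544  0.0356897 ] 0.36750734408585195 60.67931771278381 [-1.98485611 -0.86763073 16.85753381]
```

View pics/w4b.png

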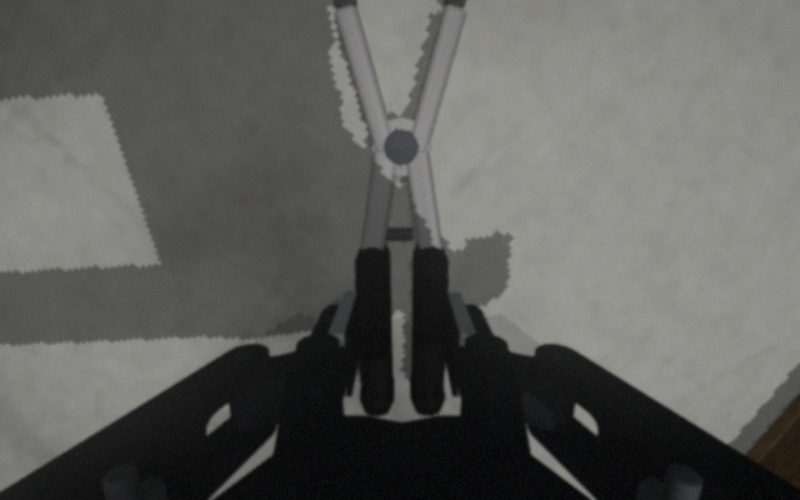

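The handles are squeezed parallel between the pads (370–430, 250–410), and the tips are spread. I'll lift and check the ring's pose in the tool frame.

>>> servo_tool(
  series="1 0 0 0 0 0 0; 1 0 0 -0.006 0 0 0; 1 0 0 -0.015 0 0 0; 1 0 0 -0.03 0 0 0; 1 0 0 -0.055 0 0 0; 1 0 0 -0.085 0 0 0; 1 0 0 -0.11 0 0 0; 1 0 0 -0.12 0 0 0; 1 0 0 -0.12 0 0 0; 1 0 0 -0.12 0 0 0",
)

```text
time_s: 11.23
eef_pos: [0.5121, -0.3377, 0.1503]
eef_rot: [0.0, 0.95, 0.311, -0.0]
wrist_force: [-0.5, -0.1, -2.8]
opening: 0.369
grasp_force: 60.2
```

```bash
python3 - <<'E'
from h import *
snap('wrist','w5');o=ctrl.get_obs();print(o['eef_pos'],o['eef_rot'],o['opening'],o['grasp_force'],o['wrist_force'])
W,img=cloud('w5');r=rot(o['eef_rot']);T=r.inv().apply((W-o['eef_pos']).reshape(-1,3))*1000
m=(abs(T[:,1])<35)&(T[:,0]>25)&(T[:,2]<70)&(T[:,2]>-10)
for x0 in range(25,170,8):
    k=m&(T[:,0]>x0)&(T[:,0]<x0+8)
    if k.sum()>5: print(x0,'y',np.percentile(T[k,1],[3,97]).round(1),'z',np.percentile(T[k,2],[5,50,95]).round(1),k.sum())
E
```

```text
[ 0.51152244 -0.33713971  0.14897763] [-1.05308875e-03  9.50408032e-01  3.11003451e-01 -5.64137807e-04] 0.369091034793233 60.18332362174988 [-0.06128829  0.72579129 -2.15501982]
25 y [-15.8  14.4] z [14.5 18.7 23.3] 985
33 y [-14.2  12.7] z [19.3 20.6 22.9] 828
41 y [-13.1  11.7] z [19.3 20.4 21.7] 691
49 y [-11.6  10.1] z [19.4 20.5 22. ] 753
57 y [-10.5   9. ] z [18.4 20.2 21.7] 836
65 y [-10.8   9.3] z [18.1 20.1 22. ] 930
73 y [-13.1  11.4] z [19.4 20.8 22.2] 845
81 y [-15.5  13.7] z [19.6 20.8 22.3] 758
89 y [-17.9  16. ] z [19.5 20.9 22.4] 789
97 y [-20.1  18.1] z [19.6 20.9 22.5] 832
105 y [-21.7  19.6] z [19.8 21.4 28.2] 587
113 y [-22.3  21.7] z [28.  31.4 34. ] 40
```

View pics/w5.png

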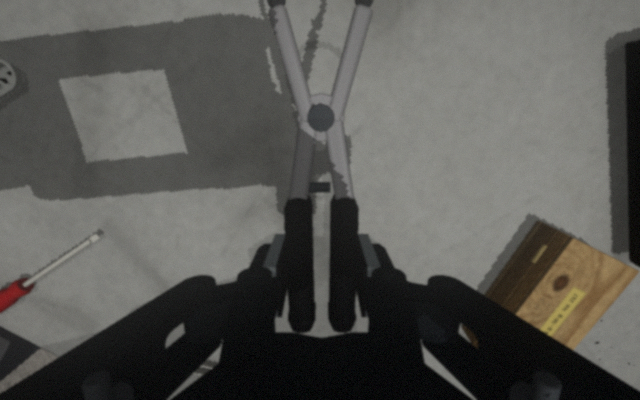

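>>> servo_tool(
  series="1 0.006 -0.007 -0.005 0 0 0; 1 0.022 -0.026 -0.01 0 0 0; 1 0.042 -0.049 -0.01 0 0 0; 1 0.064 -0.074 -0.01 0 0 0; 1 0.086 -0.1 -0.01 0 0 0; 1 0.108 -0.126 -0.01 0 0 0; 1 0.13 -0.151 -0.01 0 0 0; 1 0.152 -0.176 -0.01 0 0 0; 1 0.172 -0.2 -0.01 0 0 0; 1 0.187 -0.217 -0.01 0 0 0; 1 0.193 -0.223 -0.01 0 0 0; 1 0.193 -0.223 -0.01 0 0 0",
)

```text
time_s: 12.28
eef_pos: [0.5352, -0.0413, 0.1592]
eef_rot: [-0.001, 0.95, 0.313, -0.001]
wrist_force: [0.3, -0.3, -2.6]
opening: 0.371
grasp_force: 60.2
```

>>> servo_tool(
  series="1 0 0 0 0 0 0; 1 0 0 0 0 0 0; 1 0 0 0 0 0 0",
)

```text
time_s: 12.53
eef_pos: [0.5361, -0.0452, 0.1602]
eef_rot: [0.0, 0.951, 0.31, -0.0]
wrist_force: [-0.4, 0.4, -1.4]
opening: 0.371
grasp_force: 60.2
```

```bash
python3 - <<'E'
from h import *
snap('wrist','w6');snap('top','top6');o=ctrl.get_obs();print(o['eef_pos'],o['eef_rot'],o['opening'],o['grasp_force'],o['wrist_force'])
W,img=cloud('w6');r=rot(o['eef_rot']);s=W.reshape(-1,3);T=r.inv().apply(s-o['eef_pos'])*1000
m=(abs(s[:,2]-.070)<.005)&(np.linalg.norm(s[:,:2]-[.58,.064],axis=1)<.03)
print(m.sum(), T[m].mean(0), cv2.minEnclosingCircle(T[m][:,:2].astype(np.float32)), s[m].mean(0))
a=cv2.imread('pics/w6.png')
cv2.imwrite('pics/w6b.png',np.vstack([cv2.resize(a[0:190,170:490],(800,475))]))
for x0 in range(25,120,10):
    k=(abs(T[:,1])<30)&(T[:,2]<40)&(T[:,2]>5)&(T[:,0]>x0)&(T[:,0]<x0+10)
    if k.sum()>5: print(x0,'y',np.percentile(T[k,1],[3,97]).round(1),'z',np.percentile(T[k,2],[5,50,95]).round(1),k.sum())
E
```

```text
[ 0.5361359  -0.04511778  0.16041399] [ 2.46665938e-05  9.50684839e-01  3.10158551e-01 -9.74960814e-05] 0.37177497757823313 60.211358070373535 [-0.30796269  0.52939286 -2.23547036]
3205 [ 99.26338082 -61.02541816  92.03619987] ((99.20445251464844, -61.75935745239258), 20.00250816345215) [0.5802974  0.06269487 0.0683587 ]
25 y [-16.5  13.5] z [16.1 21.2 24.3] 1237
35 y [-14.5  11.4] z [20.7 21.9 24.1] 903
45 y [-12.9   9.8] z [20.8 21.9 23.3] 890
55 y [-11.4   8.2] z [19.9 21.7 23.3] 1072
65 y [-12.    8.6] z [19.8 21.9 23.6] 1200
75 y [-15.2  11.7] z [21.  22.2 23.8] 933
85 y [-18.1  14.6] z [21.1 22.3 23.9] 975
95 y [-21.   17.3] z [21.2 22.4 24. ] 1039
105 y [-22.7  19. ] z [21.5 23.1 33.1] 588
```

View pics/w6b.png

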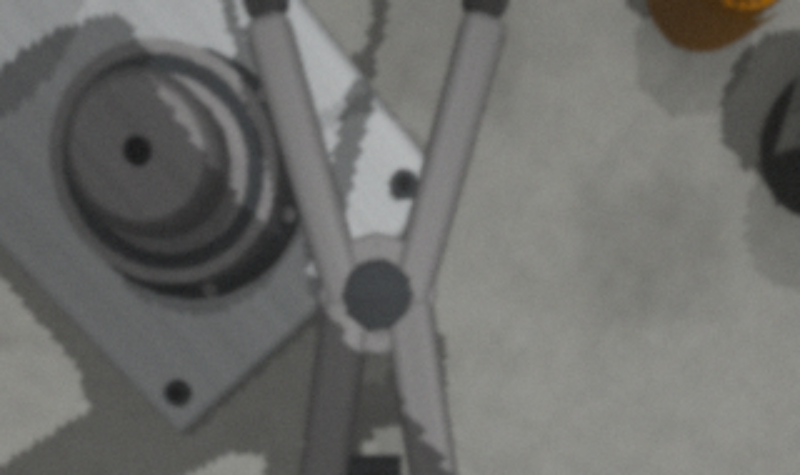

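In the crop, the shaft's centre hole is at (137,150) and the rivet at (377,294), that is (224.5,59.7) and (320.5,117.3) in the full image.

```bash
python3 - <<'E'
from h import *
o=ctrl.get_obs();r=rot(o['eef_rot']);print(o['eef_pos'],o['time_s'])
W,img=cloud('w6');T=(r.inv().apply((W-o['eef_pos']).reshape(-1,3))*1000).reshape(400,640,3)
print('rivet',T[110:125,314:327].reshape(-1,3).mean(0),T[117,320])
print('shaft top z',W[55:65,215:232,2].mean(),np.median(T[55:65,215:222,2]))
P=px('w6',224.5,59.7,.070);s=r.inv().apply(P-o['eef_pos'])*1000;print('shaft',P,s)
# rivet as pixel ray at the mapped height
zt=np.median(T[112:122,316:325,2]);R0=px('w6',320.5,117.3,o['eef_pos'][2]-zt/1000);rv=r.inv().apply(R0-o['eef_pos'])*1000;print('rivet',rv)
m=(T[...,0]>30)&(T[...,0]<102)&(abs(T[...,1])<26)&(T[...,2]<26)&(T[...,2]>18)
q=T[m];xs=np.arange(30,102,4);mid=[np.percentile(q[(q[:,0]>=x)&(q[:,0]<x+4),1],[3,97]).mean() for x in xs];zz=[np.median(q[(q[:,0]>=x)&(q[:,0]<x+4),2]) for x in xs]
f=np.polyfit(xs+2,mid,1);fz=np.polyfit(xs+2,zz,1);print(f,fz,'mid at ring',np.polyval(f,rv[0]+68))
print('shift needed', s[0]-(rv[0]+68), s[1]-np.polyval(f,rv[0]+68))
E
```

```text
[ 0.5361359  -0.04511778  0.16041399] 12.6333
rivet [65.64144192 -1.96720547 20.41747834] [65.63975736 -1.97144759 21.14226055]
shaft top z nan nan
shaft [0.57998961 0.06342464 0.07      ] [ 99.44484069 -61.7963181   90.39487781]
rivet [65.52283683 -1.75216689 20.39986622]
[-0.00483655 -1.34402421] [7.48929890e-03 2.15117702e+01] mid at ring -1.98981468702701
shift needed -34.077996136503955 -59.806503415083796
```

>>> servo_tool(
  series="1 -0.002 -0.004 0.002 0 0 0; 1 -0.007 -0.013 0.008 0 0 0; 1 -0.014 -0.025 0.016 0 0 0; 1 -0.021 -0.037 0.024 0 0 0; 1 -0.027 -0.048 0.031 0 0 0; 1 -0.032 -0.056 0.036 0 0 0; 1 -0.034 -0.0598 0.038 0 0 0; 1 -0.034 -0.0598 0.038 0 0 0; 1 -0.034 -0.0598 0.038 0 0 0; 1 -0.034 -0.0598 0.038 0 0 0",
)

```text
time_s: 13.47
eef_pos: [0.4745, -0.0163, 0.1232]
eef_rot: [0.001, 0.95, 0.311, 0.001]
wrist_force: [0.1, -0.9, -1.4]
opening: 0.368
grasp_force: 60.2
```

```bash
python3 - <<'E'
from h import *
snap('wrist','w7');snap('top','top7');snap('scene','s7');o=ctrl.get_obs();print(o['eef_pos'],o['eef_rot'],o['opening'],o['wrist_force'])
a=cv2.imread('pics/top7.png')[135:215,210:310];b=cv2.imread('pics/s7.png')[215:295,200:300];c=cv2.imread('pics/w7.png')[0:160,220:420]
cv2.imwrite('pics/c7.png',np.vstack([np.hstack([cv2.resize(a,(375,300)),cv2.resize(b,(375,300))]),cv2.resize(c,(750,600),interpolation=cv2.INTER_AREA)[:300]]))
r=rot(o['eef_rot']);E=np.linalg.inv(np.load('top7.npz')['E'])
W,_=cloud('w7');T=(r.inv().apply((W-o['eef_pos']).reshape(-1,3))*1000)
q=T[(T[:,0]>30)&(T[:,0]<102)&(abs(T[:,1])<26)&(T[:,2]<26)&(T[:,2]>16)];xs=np.arange(30,102,4)
mid=[np.percentile(q[(q[:,0]>=x)&(q[:,0]<x+4),1],[3,97]).mean() for x in xs];zz=[np.median(q[(q[:,0]>=x)&(q[:,0]<x+4),2]) for x in xs]
f=np.polyfit(xs+2,mid,1);fz=np.polyfit(xs+2,zz,1);print(f,fz,'ring y',np.polyval(f,133.5))
print('shaft in tool',r.inv().apply(np.array([.57999,.06342,.07])-o['eef_pos'])*1000)
E
```

```text
[ 0.47418626 -0.01616566  0.12297226] [3.29795284e-04 9.50452384e-01 3.10869634e-01 4.76471729e-04] 0.3718376412797438 [-0.23817413  0.02902543 -2.35461879]
[-0.00549137 -0.96481801] [6.32413185e-03 2.11078986e+01] ring y -1.6979158110216908
shaft in tool [132.3467121   -1.72929198  53.06343241]
```

View pics/c7.png

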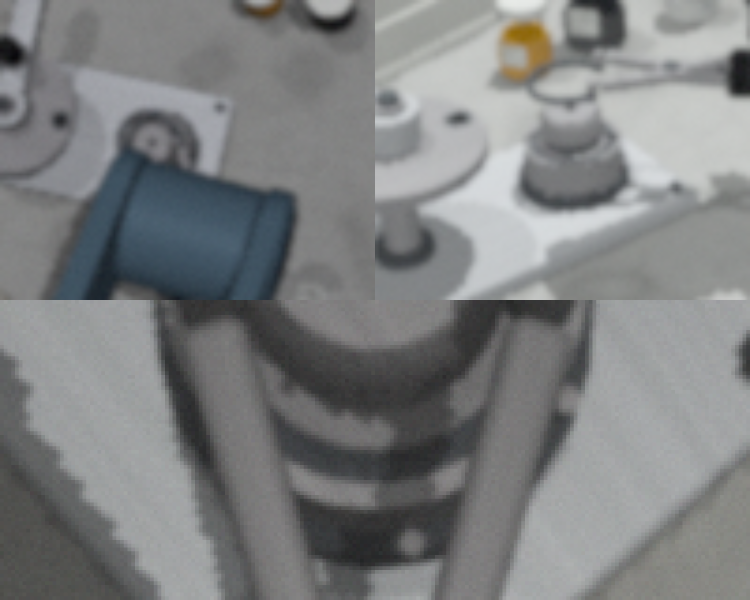

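The ring hangs just above the shaft head: ring at about (565,82), shaft top at about (572,107) in the scene crop. I'll check the remaining offset with the depth clouds, since there are no more views left.

```bash
python3 - <<'E'
from h import *
for fn in ['s7','top7']:
    W,img=cloud(fn);s=W.reshape(-1,3);n=np.linalg.norm(s[:,:2]-[.58,.0634],axis=1)
    for lo,hi in((.062,.074),(.08,.1)):
        k=(s[:,2]>lo)&(s[:,2]<hi)&(n<.035);q=s[k]
        if k.sum()>6: print(fn,lo,k.sum(),q.min(0).round(4),q.max(0).round(4),q.mean(0).round(4))
    k=(s[:,2]>.08)&(s[:,2]<.1)&(n<.035)
    if fn=='s7' and k.sum()>8:
        q=s[k]; th=np.radians(36.3);d=q[:,:2]-[.58,.0634]
        A=np.c_[2*q[:,:2],np.ones(len(q))];x=np.linalg.lstsq(A,(q[:,:2]**2).sum(1),rcond=None)[0];print('circ',x[:2],np.sqrt(x[2]+x[:2]@x[:2]))
        idx=np.argwhere(k.reshape(400,640));print(idx.min(0),idx.max(0))
d=np.load('s7.npz');E=np.linalg.inv(d['E'])
def pr(p):
    c=E[:3,:3]@p+E[:3,3];return (c[:2]/c[2]*d['f']+[d['cx'],d['cy']]).round(1)
for h in(.046,.07,.09): print(h,pr(np.array([.58,.0634,h])))
print('cam',d['E'][:3,3])
g=cv2.cvtColor(d['img'],cv2.COLOR_RGB2GRAY);print(g[232:246,238:264])
E
```

```text
s7 0.062 131 [0.5615 0.0486 0.0621] [0.6013 0.0824 0.0739] [0.5758 0.0689 0.0694]
s7 0.08 105 [0.5464 0.0326 0.0888] [0.6101 0.0896 0.0999] [0.582  0.0641 0.0943]
circ [0.58036175 0.06200596] 0.025726244375714358
[230 240] [241 263]
top7 0.062 79 [0.5642 0.0429 0.0627] [0.5986 0.0805 0.0738] [0.5813 0.0596 0.0694]
top7 0.08 35 [0.5729 0.0353 0.088 ] [0.6064 0.0869 0.0988] [0.5929 0.062  0.0925]
0.046 [252.2 252.6]
0.07 [251.7 244.3]
0.09 [251.2 237.3]
cam [-0.10809716  0.7278136   0.65806085]
[[162 160 146 132 124 116 112 109 108 110 116 120 123 129 134 136 134 129
  125 118 112 111 126 154 167 165]
 [145 143 137 128 116 109  99 100 116 132 146 152 156 161 166 167 170 170
  165 153 134 124 139 169 184 184]
 [132 129 126 122 108 101 101 116 138 159 166 169 173 176 179 183 188 191
  189 181 171 163 167 179 187 186]
 [123 121 117 113 103 108 123 141 160 170 173 176 177 181 183 187 194 194
  191 188 186 182 182 185 187 185]
 [119 118 113 108 116 136 150 164 174 178 179 181 182 186 190 194 196 193
  185 181 178 175 176 178 178 175]
 [124 124 119 121 143 164 175 182 185 189 190 191 193 193
[... 224 characters left out ...]
93 189 178
  152 123 130 159 167 164 164 168]
 [195 194 181 157 132 134 146 158 166 172 176 177 174 173 172 170 162 147
  126 107 125 165 181 185 186 187]
 [199 197 194 180 161 143 135 128 132 133 138 140 136 131 128 130 128 128
  123 121 136 174 190 194 195 193]
 [198 198 196 194 184 175 163 150 141 135 132 131 123 108 107 129 148 157
  160 159 164 179 191 195 198 196]
 [196 195 195 194 192 189 178 173 171 169 164 161 145 122 119 150 170 181
  183 183 176 175 187 196 197 197]
 [195 195 191 193 190 183 172 174 180 182 183 180 170 154 151 169 182 187
  186 183 169 162 180 193 198 198]
 [193 191 190 189 185 173 158 166 178 185 186 186 184 179 178 183 185 184
  181 173 156 152 175 192 196 197]]
```

```bash
cat > fit.py <<'E'
from h import *
from scipy.optimize import minimize
from scipy.ndimage import gaussian_filter
def fit(fn,zs,c0=(.58,.0634),rr=.02375,lo=50,hi=310,sign=1):
    d=np.load(fn+'.npz');E=np.linalg.inv(d['E']);g=gaussian_filter(cv2.cvtColor(d['img'],cv2.COLOR_RGB2GRAY).astype(float),.5)
    t=np.radians(np.arange(lo,hi,3)+216.3)
    def cost(c,h):
        P=np.c_[c[0]+rr*np.cos(t),c[1]+rr*np.sin(t),np.full(len(t),h)]@E[:3,:3].T+E[:3,3]
        u=P[:,:2]/P[:,2:]*d['f']+[d['cx'],d['cy']]
        return sign*cv2.remap(g.astype(np.float32),u[:,0].astype(np.float32)[None],u[:,1].astype(np.float32)[None],cv2.INTER_CUBIC).mean()
    for h in zs:
        b=min((minimize(cost,[c0[0]+a,c0[1]+e],args=(h,),method='Nelder-Mead',options=dict(initial_simplex=[[c0[0]+a,c0[1]+e],[c0[0]+a+.003,c0[1]+e],[c0[0]+a,c0[1]+e+.003]])) for a in(-.004,0,.004) for e in(-.004,0,.004)),key=lambda r:r.fun)
        dd=b.x-np.array([.58,.0634]);print(fn,h,b.x.round(4),round(b.fun,1),'fwd,left mm',(1000*np.array([dd@[.806,.592],dd@[-.592,.806]])).round(1))
E
python3 - <<'E'
from fit import *
fit('s7',[.086,.088,.09,.092]);fit('s7',[.09],lo=80,hi=280);fit('top7',[.09],lo=80,hi=270)
E
```

```text
s7 0.086 [0.5893 0.0564] 123.2 fwd,left mm [  3.3 -11.2]
s7 0.088 [0.5867 0.0587] 123.0 fwd,left mm [ 2.6 -7.8]
s7 0.09 [0.5843 0.0609] 122.8 fwd,left mm [ 2.  -4.5]
s7 0.092 [0.5818 0.0631] 122.6 fwd,left mm [ 1.3 -1.3]
s7 0.09 [0.5845 0.0612] 121.4 fwd,left mm [ 2.3 -4.5]
top7 0.09 [0.5756 0.0586] 72.2 fwd,left mm [-6.4 -1.2]
```

>>> servo_tool(
  series="1 -0.001 0 0.004 0 0 0; 1 -0.001 0 0.008 0 0 0; 1 -0.001 0 0.012 0 0 0; 1 -0.001 0 0.015 0 0 0; 1 -0.001 0 0.017 0 0 0; 1 -0.001 0 0.019 0 0 0; 1 -0.001 0 0.021 0 0 0; 1 -0.001 0 0.022 0 0 0; 1 -0.001 0 0.022 0 0 0",
)

```text
time_s: 14.37
eef_pos: [0.4725, -0.0164, 0.1003]
eef_rot: [-0.0, 0.95, 0.311, -0.0]
wrist_force: [-0.2, -0.2, -1.7]
opening: 0.375
grasp_force: 60.2
```

```bash
cat > st.py <<'E'
from h import *
for i in range(1):
    snap('wrist','wt');o=ctrl.get_obs();r=rot(o['eef_rot'])
    print(o['time_s'],o['eef_pos'].round(4),o['eef_rot'].round(4),'F',o['wrist_force'].round(2),'M',o['torque'].round(2),o['opening'].round(3))
    W,_=cloud('wt');T=(r.inv().apply((W-o['eef_pos']).reshape(-1,3))*1000)
    q=T[(T[:,0]>30)&(T[:,0]<102)&(abs(T[:,1])<26)&(T[:,2]<26)&(T[:,2]>16)];xs=np.arange(30,102,4)
    mid=[np.percentile(q[(q[:,0]>=x)&(q[:,0]<x+4),1],[3,97]).mean() for x in xs];zz=[np.median(q[(q[:,0]>=x)&(q[:,0]<x+4),2]) for x in xs]
    f=np.polyfit(xs+2,mid,1);fz=np.polyfit(xs+2,zz,1);print('y fit',f.round(4),'z fit',fz.round(4),'ring y',np.polyval(f,133.5).round(2))
    print('shaft in tool',(r.inv().apply(np.array([.57999,.06342,.046])-o['eef_pos'])*1000).round(2))
E
python3 st.py
```

```text
Traceback (most recent call last):
  File "st.py", line 4, in <module>
    print(o['time_s'],o['eef_pos'].round(4),o['eef_rot'].round(4),'F',o['wrist_force'].round(2),'M',o['torque'].round(2),o['opening'].round(3))
                                                                                                                         ^^^^^^^^^^^^^^^^^^
AttributeError: 'float' object has no attribute 'round'
```

```bash
sed -i "s/o\['opening'\].round(3)/o['opening']/" st.py; python3 st.py
```

```text
14.4667 [ 0.4727 -0.0164  0.1006] [0.     0.9504 0.311  0.    ] F [-0.5  -0.23 -2.83] M [-0.02  0.07  0.01] 0.3676060426349857
y fit [-0.0048 -1.4029] z fit [7.20000e-03 2.14798e+01] ring y -2.04
shaft in tool [133.73  -0.92  54.58]
```

>>> servo_tool(
  series="1 0 0.0005 0 0 0 0; 1 0 0.0009 0 0 0 0; 1 0 0.0009 0.001 0 0 0; 1 0 0.0009 0.002 0 0 0; 1 0 0.0009 0.003 0 0 0; 1 0 0.0009 0.004 0 0 0; 1 0 0.0009 0.005 0 0 0; 1 0 0.0009 0.005 0 0 0; 1 0 0.0009 0.005 0 0 0",
)

```text
time_s: 15.22
eef_pos: [0.4731, -0.0171, 0.0954]
eef_rot: [-0.0, 0.95, 0.311, -0.0]
wrist_force: [-0.1, 0.3, -2.3]
opening: 0.37
grasp_force: 60.2
```

```bash
python3 st.py
```

```text
15.2667 [ 0.4731 -0.0171  0.0955] [-0.      0.9504  0.311  -0.    ] F [-0.44 -0.46 -2.17] M [-0.04  0.02 -0.02] 0.36689289450345847
y fit [-0.0045 -1.4429] z fit [6.70000e-03 2.14539e+01] ring y -2.04
shaft in tool [133.82  -1.81  49.48]
```

>>> servo_tool(
  series="1 0 0 0.001 0 0 0; 1 0 0 0.002 0 0 0; 1 0 0 0.003 0 0 0; 1 0 0 0.004 0 0 0; 1 0 0 0.005 0 0 0; 1 0 0 0.006 0 0 0; 1 0 0 0.007 0 0 0; 1 0 0 0.008 0 0 0; 1 0 0 0.008 0 0 0; 1 0 0 0.008 0 0 0",
)

```text
time_s: 16.1
eef_pos: [0.4731, -0.0171, 0.0874]
eef_rot: [-0.0, 0.95, 0.311, -0.0]
wrist_force: [0.5, 0.2, -1.5]
opening: 0.371
grasp_force: 60.2
```

```bash
python3 st.py; python3 - <<'E'
from fit import *
snap('scene','s8');W,_=cloud('s8');s=W.reshape(-1,3);n=np.linalg.norm(s[:,:2]-[.58,.0634],axis=1)
print('top of stack near axis (scene depth z pct, r<17)',np.percentile(s[(n<.017)&(s[:,2]>.03)][:,2],[5,50,95]))
# steel legs: between ring and rivet
a=(s[:,:2]-[.58,.0634])@[.806,.592];b=(s[:,:2]-[.58,.0634])@[-.592,.806]
for x0 in range(-80,-20,10):
    k=(a*1000>x0)&(a*1000<x0+10)&(abs(b)<.03)&(s[:,2]>.04);print(x0,k.sum(),np.percentile(s[k][:,2],[50,90]) if k.sum()>3 else '')
E
```

```text
16.15 [ 0.4732 -0.0171  0.0875] [-0.      0.9504  0.311   0.    ] F [ 0.14 -0.67 -1.68] M [-0.02  0.05 -0.  ] 0.36856048732468816
y fit [-0.0041 -1.4725] z fit [8.00000e-03 2.13794e+01] ring y -2.02
shaft in tool [133.78  -1.84  41.52]
top of stack near axis (scene depth z pct, r<17) [0.04835062 0.07123374 0.07376541]
-80 138 [0.38129784 0.41877696]
-70 130 [0.38007135 0.40673994]
-60 32 [0.06802663 0.07058417]
-50 30 [0.06636698 0.06967379]
-40 31 [0.06699162 0.06974052]
-30 58 [0.0492033  0.06840023]
```

>>> servo_tool(
  series="1 0 0 0.001 0 0 0; 1 0 0 0.002 0 0 0; 1 0 0 0.003 0 0 0; 1 0 0 0.004 0 0 0; 1 0 0 0.005 0 0 0; 1 0 0 0.0055 0 0 0; 1 0 0 0.0055 0 0 0; 1 0 0 0.0055 0 0 0",
)

```text
time_s: 16.87
eef_pos: [0.4731, -0.0171, 0.0819]
eef_rot: [-0.0, 0.95, 0.311, -0.0]
wrist_force: [0.4, 0.9, -2.5]
opening: 0.374
grasp_force: 60.2
```

```bash
python3 st.py
```

```text
16.9167 [ 0.4732 -0.0171  0.082 ] [0.     0.9504 0.311  0.    ] F [-0.1  -0.07 -2.45] M [-0.02 -0.   -0.01] 0.3676943289487358
y fit [-0.004  -1.4306] z fit [7.30000e-03 2.14161e+01] ring y -1.96
shaft in tool [133.79  -1.83  36.03]
```

Still no contact. I'll feel for the bearing face in small steps.

>>> servo_tool(
  series="1 0 0 0.0005 0 0 0; 1 0 0 0.001 0 0 0; 1 0 0 0.001 0 0 0; 1 0 0 0.001 0 0 0",
)

```text
time_s: 17.25
eef_pos: [0.4731, -0.0171, 0.081]
eef_rot: [-0.0, 0.95, 0.311, -0.0]
wrist_force: [-0.2, -0.4, -1.9]
opening: 0.37
grasp_force: 60.2
```

>>> servo_tool(
  series="1 0 0 0.0005 0 0 0; 1 0 0 0.001 0 0 0; 1 0 0 0.001 0 0 0; 1 0 0 0.001 0 0 0",
)

```text
time_s: 17.58
eef_pos: [0.4732, -0.0172, 0.08]
eef_rot: [0.0, 0.95, 0.311, 0.0]
wrist_force: [0.3, -0.2, -0.5]
opening: 0.368
grasp_force: 60.3
```

>>> servo_tool(
  series="1 0 0 0.0005 0 0 0; 1 0 0 0.001 0 0 0; 1 0 0 0.001 0 0 0; 1 0 0 0.001 0 0 0",
)

```text
time_s: 17.92
eef_pos: [0.4732, -0.0172, 0.0791]
eef_rot: [0.0, 0.95, 0.311, 0.0]
wrist_force: [-1.1, -0.4, -0.3]
opening: 0.366
grasp_force: 60.4
```

```bash
python3 st.py
```

```text
17.9667 [ 0.4732 -0.0172  0.0791] [0.000e+00 9.504e-01 3.110e-01 1.000e-04] F [ 0.5  -0.55 -0.88] M [ 0.02 -0.07 -0.06] 0.37010255850296103
y fit [-0.0038 -1.3798] z fit [-3.70000e-03  2.13679e+01] ring y -1.88
shaft in tool [133.77  -1.9   33.08]
```

The nose pitched up by 0.011 rad and the load eased, so the ring rests on the bearing face. It is centred, level and still squeezed, so I'm handing in.

```bash
python3 -c "
from bench import ctrl
print(ctrl.hand_in())"
```

```text
the job is handed in; nothing more can be done
None
```

The job is handed in with no verdict shown: by my measurements the arm is locked in the second hole, and the squeezed, spread ring sits level and centred around the shaft on the bearing face, still held.

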